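Show which dose is due in the dose box

ROBOT

A 6-joint arm with a two-finger parallel gripper is mounted at the origin on a cart in front of the work surface, level with it; the furniture and walls round the work are solid. World frame = base frame: x ahead of the robot, y to its left, z up, the work surface at z = 0. Lengths are in m, angles in rad, forces in N, time in s.
With the tool pointing down it reaches from about 0.3 to 0.775 m from the base axis. Payload 14.6 kg.
Tool frame: the origin (TCP) lies between the finger pads, 19 mm behind the fingertips; this is the grasp point; z points along the fingers, y is the line along which they close (so a half turn about z gives the same grasp; the last joint's range is limited). The gripper opens to 94 mm and grips with 3 to 60 N. Pads are 16 mm wide; open, the fingers measure 119 mm over their backs; the gripper's body (75 mm by 177 mm) begins 78 mm behind the grasp point.
Start: joints at [-1.246, 0.3, 1.521, -0, 1.321, -0.067], TCP at [0.21, -0.508, 0.224] pointing down, gripper open.
Joint ranges: [-3.03, 3.03], [-0.79, 2.21], [0.23, 2.52], [-1.04, 4.18], [0, 3.07], [-2.55, 2.55]. Speed limits (rad/s): [2.22, 2.22, 2.57, 3.14, 3.14, 3.14].

INTERFACE

Orientations are given as a rotation vector (axis times angle).
In Python, from plant import ctrl gives the robot as it stands.
- The arm moves only by the shell command python3 jog.py 'ROWS' [FORCE]. ROWS is a JSON list that holds a single list of rows (three levels of brackets), with 1 to 10 rows, each of 7 numbers: a rotation vector rx, ry, rz in shares of 360 degrees (1.0 is 360 degrees), then dx, dy, dz in shares of 0.6 m (1.0 is 0.6 m), then the finger opening in m; each row is the pose to reach, as a shift and turn from the pose commanded when the command began, along the tool's axes at that moment; what a row does not reach only later rows make up. A row lasts 1/12 s, in which the tool goes at most 0.0417 m and 0.125 rad, less where a joint would pass 70% of its speed; a pose out of reach is approached as far as the arm can. The fingers move at their own pace and stop on an object; FORCE is the grip in N (left out, the last holds). Time passes only in rows, so rows that do not move let the fingers close. It prints the time, the measured TCP pose, the force, the opening and the grip force at its end. A shift or turn number past 1, either way, is cut back to 1. Input that does not fit is refused with a message, and nothing moves.
- ctrl.read_state(): the state, without advancing time (a new reading comes with each control period).
- ctrl.capture(name): name is "scene" or "side" or "wrist"; returns the picture (384x512x3 uint8, red, green, blue); there is no depth.
- ctrl.camera_info(name): a dict with "vfov" (degrees; the focal length in pixels is half the picture's height over the tangent of half this angle, whatever the lens; pixels are square), "cx", "cy" (the principal point, pixels), "R" (3x3) and "t" (3): a world point X has camera coordinates R X + t. Camera axes: x right, y down, z forward; pixel columns grow to the right and rows downward; lengths in m; the calibration is good to about 2 mm. A picture is of the moment at which its call begins: read the wrist's pose just before it. camera_info takes no time and is no camera call; for the wrist camera it gives the pose at the moment of the call.
- ctrl.close_job(): hands the job in; it is judged then, once.
The state is a dict: "clock": time; "joints": joint angles; "qd": joint speeds; "joint_torque": joint torques, N m; "ee_pos": TCP position; "eef_rot": TCP orientation; "wrist_force": force on the tool from outside, world axes, zero at the start; "moment": the same for the moment, N m; "width": finger opening in m; "gripper_force": force on a finger pad.
Only numpy, scipy, OpenCV 4.12 (cv2) and the standard library are available. Lean on these libraries where they do the work, as an engineer would, in place of code of your own. Each camera call takes 0.05 s, during which the arm holds its last target. There are 200 camera calls.

TASK

The capsule is the dose that is due: with a fingertip against the thumb ridge, gently push the clear cover of the blue dose box along until the whole compartment with the long capsule lies open and no further, so that the doses beyond it stay covered. Then lift the fingers clear and point straight down at the capsule with the fingertips about 3 cm above the box, touching nothing, for about two seconds, and finish still pointing. Leave every dose lying in its compartment and the things around the box where they stand.

Things in the scene. Friction and masses are not known exactly. Their poses are not given: they have to be found in the camera images.
- dose_box: blue dose box, 166 x 50 mm, 26.5 mm high, fixed to the desk. Origin: centre of its underside; x along its length, z up. Four compartments 36 (x) by 42 mm at x = -60, -20, 20, 60 mm, floors 4 mm above the desk, with dividers and end walls 4 mm thick, 21.5 mm high at x = -80, -40, 0, 40, 80. The capsule is in one of the first three; the one at 60 stays covered
- cover (a joint): clear flat cover, 159 mm long, that slides along the box's +x. In m: 0 shut, at most 0.125; its leading edge is at box x = -81 mm + value, so the edge is over the divider beyond the compartment at -60, -20 or 20 mm when the value is 0.041, 0.081 or 0.121. Starts 0 to 0.008 open; about 1.2 N of friction; stays where it is left
- cover_ridge (a point): middle of the top of the white thumb ridge across the cover's leading edge, 36 mm above the desk, 32 mm wide. Its upright outer face, at this point, is flush with the cover's edge and looks to the box's -x; its back slopes. It rises 9.5 mm over the box's walls (26.5 mm): push on the upright face toward the box's +x with the fingertips between those heights
- capsule: the dose that is due: a white oblong capsule, 26 mm long and 10 mm thick, lying loose on its side on a compartment's floor. Origin on its underside at the start; x along it.
- capsule_mid (a point): middle of the capsule, on its axis, about 9 mm above the desk.
- tablet_a: white round flat tablet, 10 mm across, 5.5 mm thick, in another of the first three compartments. Origin: centre of its underside.
- tablet_b: like tablet_a, in another of the first three compartments.
- tablet_c: like tablet_a, in the compartment at box x = +60 mm.
- beaker: clear plastic beaker, 54 mm across, 69 mm high, beyond the box; not to be disturbed. Origin: centre of its underside.
- dropper: dropper bottle, 34 mm across, 102 mm high, beyond the box; not to be disturbed. Origin: centre of its underside.
- blister: tablet blister strip, 42 x 95 x 5 mm, lying flat on the robot's side of the box; not to be disturbed. Origin: its middle.

How it is judged:
On the way, in this order (a step that is already met when the one before it is completed fails the run):
1. the cover has been slid until the capsule's compartment lies open and the next is still covered (((x of capsule in the frame of dose_box between -0.08 and -0.04 m and value of joint cover between 0.036 and 0.051 m) or (x of capsule in the frame of dose_box between -0.04 and 0 m and value of joint cover between 0.076 and 0.091 m) or (x of capsule in the frame of dose_box between 0 and 0.04 m and value of joint cover between 0.116 and 0.131 m))), for 0.1 s.
2. the fingertips point down at the capsule from just above the box, touching nothing, for 1.7 s (((x of capsule in the frame of dose_box between -0.08 and -0.04 m and value of joint cover between 0.036 and 0.051 m) or (x of capsule in the frame of dose_box between -0.04 and 0 m and value of joint cover between 0.076 and 0.091 m) or (x of capsule in the frame of dose_box between 0 and 0.04 m and value of joint cover between 0.116 and 0.131 m)) and horizontal distance between the grasp point and capsule_mid below 0.014 m and z of the grasp point in the frame of dose_box between 0.058 and 0.095 m and contact force between each of the arm, the fingers and anything else below 0.1 N), for 1.7 s.
At the end, for the whole second after the job is handed in: Cover edge over the divider just beyond the capsule's compartment (5 mm short to 10 mm past its middle); TCP within 14 mm of the capsule seen from above, 58 to 95 mm above the desk (fingertips 12 to 50 mm above the box); robot touches nothing; every dose at rest in its compartment (all of step 2 and linear speed of each of capsule, tablet_a, tablet_b, tablet_c below 0.02 m/s and height (world z) of each of capsule, tablet_a, tablet_b, tablet_c below 0.02 m and velocity of joint cover below 0.01 m/s).
It fails at once if a dose was touched (contact force between the fingers and capsule above 0.3 N or contact force between the fingers and tablet_a above 0.3 N or contact force between the fingers and tablet_b above 0.3 N or contact force between the fingers and tablet_c above 0.3 N).
It fails at once if a dose was moved out of its place or lifted (distance of any of capsule, tablet_a, tablet_b, tablet_c from where it was at the start of the episode above 0.018 m).
It fails at once if the box or its cover was pushed hard (over 15 N) (contact force between any of the arm, the fingers and dose_box above 15 N).
It fails at once if something beside the box was moved (distance of any of beaker, dropper, blister from where it was at the start of the episode above 0.015 m).
It also fails if it takes over 38 s, if anything falls off the work surface, if the arm or the gripper's body presses on something with over 40 N, if the wrist force passes 120 N, or if a joint passes its speed limit or range.

## Working session

There is one attempt and no reset: what is moved stays moved. The work goes in short steps, Python scripts to look and compute and a shell command to move; the robot and the scene stay as the last step left them, time stands still between calls to the robot, and variables do not carry over. Pictures are saved under pics/ and viewed, at most 10 in all, crops included, and the job is handed in when it is done.

```bash
ls; mkdir -p pics; python3 - <<'E'
from plant import ctrl
import cv2
s=ctrl.read_state();print(s)
for n in("scene","side"):
    i=ctrl.camera_info(n);print(n,i)
    cv2.imwrite(f"pics/{n}0.png",ctrl.capture(n)[:,:,::-1])
print(ctrl.camera_info("wrist"))
E
```

```text
jog.py
pics
plant.py
{'clock': 0.0, 'joints': array([-1.24561906e+00,  3.00477780e-01,  1.52161223e+00, -4.38230690e-06,
        1.32069263e+00, -6.65990505e-02]), 'qd': array([ 1.29572086e-05,  7.34212309e-05, -5.09236624e-04, -1.43214318e-03,
       -8.45129536e-04, -3.38887370e-04]), 'joint_torque': array([ 3.46204279e-04, -5.31800687e+01, -3.52739918e+01,  7.08630262e-02,
        2.44083098e-02, -9.97927509e-05]), 'ee_pos': array([ 0.20992296, -0.50808962,  0.22366948]), 'eef_rot': array([-3.08035299e+00, -6.11244731e-01,  2.47518475e-04]), 'wrist_force': array([-0.64026646, -0.56647746, -0.30198957]), 'moment': array([-0.00473396, -0.04639915, -0.01093692]), 'gripper_force': 0.0, 'width': 0.0939934902365889}
scene {'vfov': 51.88269835597194, 'cx': 252.24863544370564, 'cy': 185.2870188356968, 'R': array([[-0.71001031, -0.70409626,  0.01156817],
       [-0.31356244,  0.30140174, -0.9004641 ],
       [ 0.63052673, -0.64296614, -0.43477648]]), 't': array([0.46309635, 0.20387808, 0.57220722])}
side {'vfov': 45.26717866153413, 'cx': 258.27735888098715, 'cy': 194.37709045857437, 'R': array([[ 0.99816879,  0.05923322, -0.01226785],
       [ 0.01689911, -0.46779434, -0.88367577],
       [-0.05808179,  0.88185026, -0.4679387 ]]), 't': array([-0.54166826,  0.06119799,  0.85042984])}
{'vfov': 71.02662531787439, 'cx': 255.72074613744584, 'cy': 192.93189683382798, 'R': array([[ 0.38140287, -0.92440736, -0.00169929],
       [-0.89890009, -0.37130639,  0.23261598],
       [-0.21566288, -0.08719291, -0.97256718]]), 't': array([-0.54892388, -0.02435074,  0.39106122])}
```

View pics/scene0.png

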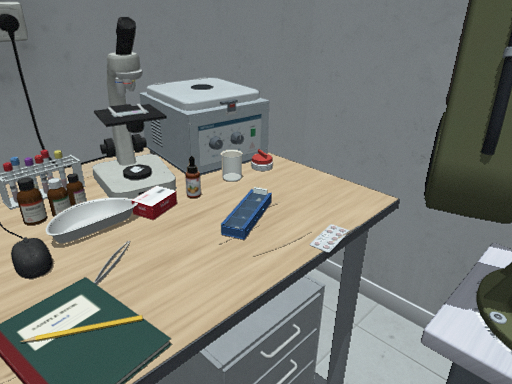

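View pics/side0.png

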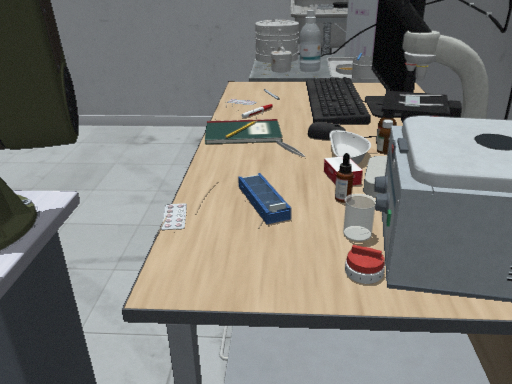

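The scene view shows the box from (262,190) to (234,236), with the white ridge at its far end (261,190). The side view shows it from (250,180) to (280,218), with the ridge at (277,206). I'll enlarge both crops in one picture.

```bash
python3 - <<'E'
import cv2,numpy as np
a=cv2.imread("pics/scene0.png")[180:245,213:283]
b=cv2.imread("pics/side0.png")[168:233,230:300]
f=lambda x:cv2.resize(x,None,fx=5.6,fy=5.6,interpolation=cv2.INTER_CUBIC)
cv2.imwrite("pics/crop0.png",np.hstack([f(a),f(b)]))
E
```

```text
(no output)
```

View pics/crop0.png

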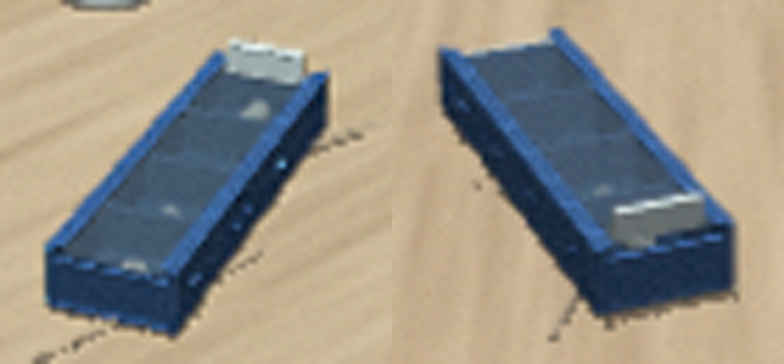

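The crop shows the box's top corners. In scene they are at (220,55), (327,75), (48,245) and (180,272); in side they are at (440,50), (555,32), (603,250) and (733,222). The doses are blurred, with a larger blob in the first compartment. I'll fit the box pose, then take a wrist look.

```bash
cat > h.py <<'E'
import numpy as np, cv2
from plant import ctrl
from scipy.optimize import least_squares
from scipy.spatial.transform import Rotation as Ro
def proj(i,X):
    c=np.atleast_2d(X)@np.array(i["R"]).T+i["t"]; f=192/np.tan(np.radians(i["vfov"]/2))
    return c[:,:2]/c[:,2:]*f+[i["cx"],i["cy"]]
def ray(i,uv,z):
    f=192/np.tan(np.radians(i["vfov"]/2)); R=np.array(i["R"]); C=-R.T@i["t"]
    d=R.T@np.array([(uv[0]-i["cx"])/f,(uv[1]-i["cy"])/f,1]); return C+d*(z-C[2])/d[2]
def box2w(p,B):
    B=np.atleast_2d(B);c,s=np.cos(p[2]),np.sin(p[2])
    return np.c_[p[0]+c*B[:,0]-s*B[:,1],p[1]+s*B[:,0]+c*B[:,1],B[:,2]]
def w2tool(d): return Ro.from_rotvec(ctrl.read_state()["eef_rot"]).inv().apply(d)
E
python3 - <<'E'
from h import *
S=ctrl.camera_info("scene");D=ctrl.camera_info("side")
g=lambda u,v,ox,oy:((u+.5)/5.6-.5+ox,(v+.5)/5.6-.5+oy)
sc=[g(*q,213,180) for q in[(220,55),(327,75),(48,245),(180,272)]]
sd=[g(u-392,v,230,168) for u,v in[(733,222),(603,250),(555,32),(440,50)]]
for q in sc: print(ray(S,q,.0265).round(4))
for q in sd: print(ray(D,q,.0265).round(4))
c0=np.array([ray(S,q,.0265) for q in sc])
d=c0[2]+c0[3]-c0[0]-c0[1]; yaw=np.arctan2(d[1],d[0])
B=[(-.083,y,.0265) for y in(.025,-.025)]+[(.083,y,.0265) for y in(.025,-.025)]
# order of scene corners: which is +y
def res(p,sg,sg2):
    b=np.array(B);W=lambda s:box2w(p,b*[1,s,1])
    return np.r_[(proj(S,W(sg))-sc).ravel(),(proj(D,W(sg2))-sd).ravel()]
for a in(1,-1):
  for b in(1,-1):
    r=least_squares(res,[*c0.mean(0)[:2],yaw],args=(a,b));print(a,b,r.x,r.cost,r.fun.round(1))
print(w2tool([1,0,0]),w2tool([0,1,0]))
E
```

```text
[0.5981 0.0562 0.0265]
[0.5556 0.0381 0.0265]
[0.5349 0.2045 0.0265]
[0.4905 0.1839 0.0265]
[0.5994 0.0518 0.0265]
[0.5574 0.0318 0.0265]
[0.5323 0.1958 0.0265]
[0.4901 0.1786 0.0265]
1 1 [0.54588025 0.11913558 1.99480246] 2080.9613839428375 [ 20.    2.7 -19.8  -4.6  23.9   5.2 -23.7  -4.6 -23.3   4.6  25.1  -5.5
 -20.8   2.   21.8  -5. ]
1 -1 [0.54617627 0.11740171 1.96429259] 1000.0517606587342 [ 21.4   2.7 -18.2  -4.8  23.1   4.8 -24.1  -5.5   0.9   0.4  -1.4   0.2
   2.6  -1.5   0.8  -1.2]
-1 1 [0.54484439 0.12053227 2.02251882] 1076.7412202482142 [ -1.9  -0.7  -0.   -0.9   0.7   1.1   1.4   1.  -22.5   4.1  25.5  -6.3
 -22.1   2.   20.3  -5.3]
-1 -1 [0.54510491 0.11877624 1.99203469] 6.26179639092673 [-0.2 -0.9  1.4 -0.8  0.2  0.2  0.6  0.5  1.3 -0.4 -0.6 -0.3  1.  -1.8
 -0.5 -1.2]
[ 9.24231946e-01  3.81831363e-01 -3.47268281e-04] [ 0.38183151 -0.92423136  0.00104461]
```

The manual's scale: shifts go in shares of 0.6 m and turns go in shares of 360 degrees. Converting my numbers, 0.521 m is 0.8683, -0.448 m is -0.7467.

```bash
python3 jog.py '[[[0,0,0,0.8683,-0.7467,0,0],[0,0,0,0.8683,-0.7467,0,0],[0,0,0,0.8683,-0.7467,0,0],[0,0,0,0.8683,-0.7467,0,0],[0,0,0,0.8683,-0.7467,0,0],[0,0,0,0.8683,-0.7467,0,0],[0,0,0,0.8683,-0.7467,0,0],[0,0,0,0.8683,-0.7467,0,0],[0,0,0,0.8683,-0.7467,0,0],[0,0,0,0.8683,-0.7467,0,0]]]' 5; python3 - <<'E'
from h import *
print(w2tool(np.array([.52,.105,.15])-ctrl.read_state()["ee_pos"]))
E
```

```text
clock: 0.93
ee_pos: [0.3986, -0.1346, 0.2243]
eef_rot: [3.081, 0.611, 0.0]
wrist_force: [0.7, -1.5, 0.9]
width: 0.0308
gripper_force: 0.0
[ 0.2036755  -0.17508992  0.07428315]
```

Scaled: 0.2 m is 0.3333, -0.172 m is -0.2867, -0.03 rad is -0.0048.

```bash
python3 jog.py '[[[0,0,-0.0048,0.3333,-0.2867,0.1233,0],[0,0,-0.0048,0.3333,-0.2867,0.1233,0],[0,0,-0.0048,0.3333,-0.2867,0.1233,0],[0,0,-0.0048,0.3333,-0.2867,0.1233,0],[0,0,-0.0048,0.3333,-0.2867,0.1233,0],[0,0,-0.0048,0.3333,-0.2867,0.1233,0],[0,0,-0.0048,0.3333,-0.2867,0.1233,0],[0,0,-0.0048,0.3333,-0.2867,0.1233,0],[0,0,-0.0048,0.3333,-0.2867,0.1233,0],[0,0,-0.0048,0.3333,-0.2867,0.1233,0]]]' 5; python3 - <<'E'
from h import *
import pickle
i=ctrl.camera_info("wrist");im=ctrl.capture("wrist")[:,:,::-1]
pickle.dump(i,open("w1.pkl","wb"));cv2.imwrite("pics/w1.png",im)
p=[.5451,.1188,1.992]
print(proj(i,box2w(p,[(a*.083,b*.025,.0265) for a in(-1,1) for b in(-1,1)])).round())
cv2.imwrite("pics/w1b.png",cv2.resize(im,(800,600),interpolation=cv2.INTER_CUBIC))
E
```

```text
clock: 1.77
ee_pos: [0.5172, 0.0983, 0.1502]
eef_rot: [3.072, 0.658, -0.001]
wrist_force: [-0.0, 0.2, -0.3]
width: 0.0004
gripper_force: 0.0
[[329. 137.]
 [326. 184.]
 [169. 137.]
 [173. 184.]]
```

View pics/w1b.png

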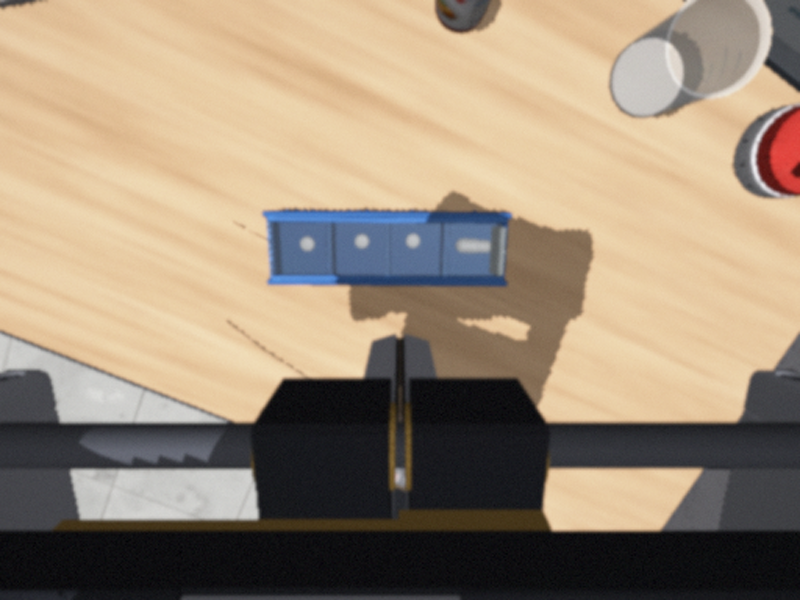

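The wrist view shows the capsule at (473,245) in the right-hand compartment, next to the ridge, so it is the compartment at x = -60. The three tablets are at (413,241), (361,241) and (307,244). The box corners match my fit to within about 2 px.

```bash
python3 - <<'E'
from h import *
import pickle
i=pickle.load(open("w1.pkl","rb"));p=np.array([.5451,.1188,1.992])
c=np.array([(506,285),(511,212),(270,284),(264,212)])/1.5625
B=np.array([(a*.083,b*.025,.0265) for a in(-1,1) for b in(1,-1)])
r=least_squares(lambda q:(proj(i,box2w(q,B))-c).ravel(),p);print(r.x,r.fun.round(1))
q=(r.x+p)/2;print("use",q)
def tobox(q,w):
    d=w-[q[0],q[1],0];c,s=np.cos(q[2]),np.sin(q[2]);return np.array([c*d[0]+s*d[1],-s*d[0]+c*d[1],d[2]])
for n,uv,z in(("ridge",(505,245),.036),("cap",(473,245),.009),("ta",(413,241),.0095)):
    w=ray(i,np.array(uv)/1.5625,z);print(n,w.round(4),tobox(r.x,w).round(4),tobox(q,w).round(4))
st=ctrl.read_state();print(st["ee_pos"],st["wrist_force"])
T=box2w(r.x,[-.118,0,.0495])[0];print(T,w2tool(T-st["ee_pos"]))
print("box x in tool",w2tool(box2w([0,0,r.x[2]],[1,0,0])[0]))
E
```

```text
[0.54574893 0.12049075 1.9904664 ] [ 1.3  0.4  1.1 -0.2 -1.4  0.8 -1.  -0.5]
use [0.54542446 0.11964538 1.9912332 ]
ridge [0.5806 0.0519 0.036 ] [-0.0768 -0.0039  0.036 ] [-0.0762 -0.0045  0.036 ]
cap [0.5715 0.0656 0.009 ] [-0.0606 -0.0011  0.009 ] [-0.06   -0.0017  0.009 ]
ta [0.5565 0.106  0.0095] [-0.0176 -0.0039  0.0095] [-0.0169 -0.0046  0.0095]
[0.51725189 0.09794697 0.15050509] [ 0.58786269 -0.60248245 -0.3786471 ]
[0.59382911 0.01273039 0.0495    ] [0.03504805 0.10905625 0.1010264 ]
box x in tool [ 1.35485793e-03 -9.99999071e-01 -1.50524307e-04]
```

Scaled: 0.109 m is 0.1817, 0.101 m is 0.1683.

```bash
python3 jog.py '[[[0,0,0,0.0583,0.1817,0.05,0],[0,0,0,0.0583,0.1817,0.05,0],[0,0,0,0.0583,0.1817,0.05,0],[0,0,0,0.0583,0.1817,0.05,0],[0,0,0,0.0583,0.1817,0.1,0],[0,0,0,0.0583,0.1817,0.15,0],[0,0,0,0.0583,0.1817,0.1683,0],[0,0,0,0.0583,0.1817,0.1683,0],[0,0,0,0.0583,0.1817,0.1683,0],[0,0,0,0.0583,0.1817,0.1683,0]]]'; python3 - <<'E'
from h import *
im=ctrl.capture("wrist");i=ctrl.camera_info("wrist");a=ctrl.capture("side")
cv2.imwrite("pics/w2.png",im[:,:,::-1])
b=cv2.resize(a[140:236,230:326],(384,384),interpolation=cv2.INTER_CUBIC)
cv2.imwrite("pics/c2.png",cv2.resize(np.hstack([im,b])[:,:,::-1],(800,343)))
st=ctrl.read_state();q=[.5457,.1205,1.9905]
T=box2w(q,[-.099,0,.0495])[0];print(st["ee_pos"],w2tool(T-st["ee_pos"]))
E
```

```text
clock: 2.65
ee_pos: [0.5948, 0.0135, 0.0513]
eef_rot: [3.071, 0.657, 0.004]
wrist_force: [1.5, -0.4, 0.4]
width: 0.0005
gripper_force: 0.0
[0.59477149 0.0136521  0.05111619] [-0.00123698 -0.01857527  0.0015913 ]
```

View pics/c2.png

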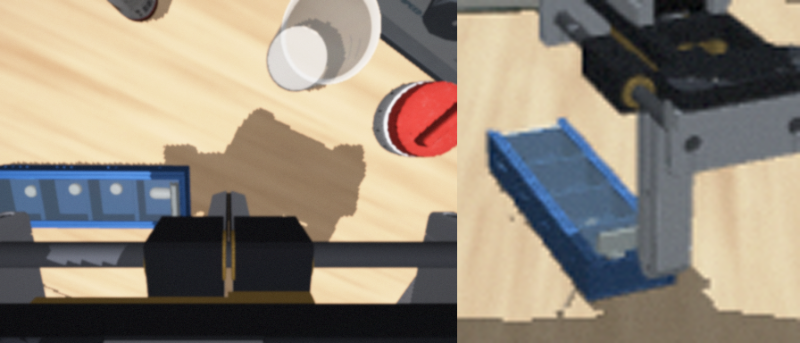

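The side view shows the fingertip in front of the ridge face with a gap, and the wrist view shows it centred across the box. Next I'll approach and push slowly, stopping short to check.

Scaled: -0.042 m is -0.07, -0.001 m is -0.0017.

```bash
python3 jog.py '[[[0,0,0,-0.0017,-0.0133,0.0017,0],[0,0,0,-0.0017,-0.0267,0.0017,0],[0,0,0,-0.0017,-0.035,0.0017,0],[0,0,0,-0.0017,-0.04,0.0017,0],[0,0,0,-0.0017,-0.045,0.0017,0],[0,0,0,-0.0017,-0.05,0.0017,0],[0,0,0,-0.0017,-0.055,0.0017,0],[0,0,0,-0.0017,-0.06,0.0017,0],[0,0,0,-0.0017,-0.065,0.0017,0],[0,0,0,-0.0017,-0.07,0.0017,0]]]';python3 jog.py '[[[0,0,0,0,-0.005,0,0],[0,0,0,0,-0.01,0,0],[0,0,0,0,-0.015,0,0],[0,0,0,0,-0.0183,0,0],[0,0,0,0,-0.0217,0,0],[0,0,0,0,-0.025,0,0],[0,0,0,0,-0.0267,0,0],[0,0,0,0,-0.0267,0,0]]]'; python3 - <<'E'
from h import *
im=ctrl.capture("wrist");i=ctrl.camera_info("wrist");a=ctrl.capture("side")
import pickle;pickle.dump(i,open("w3.pkl","wb"))
cv2.imwrite("pics/w3.png",im[:,:,::-1])
q=np.array([.5457,.1205,1.9905])
st=ctrl.read_state();d=st["ee_pos"]-[q[0],q[1],0];c,s=np.cos(q[2]),np.sin(q[2])
print("tcp in box",c*d[0]+s*d[1],-s*d[0]+c*d[1],d[2])
uv=proj(i,box2w(q,[(-.081,0,.0265),(0,0,.0265)]));print(uv)
b=cv2.resize(a[140:236,230:326],(400,400),interpolation=cv2.INTER_CUBIC)
w=cv2.resize(im[150:290,140:280],(400,400),interpolation=cv2.INTER_CUBIC)
cv2.imwrite("pics/c3.png",np.hstack([w,b])[:,:,::-1])
E
```

```text
clock: 3.58
ee_pos: [0.5759, 0.0517, 0.0483]
eef_rot: [3.072, 0.657, 0.0]
wrist_force: [1.6, -0.8, 0.7]
width: 0.0005
gripper_force: 0.6
clock: 4.25
ee_pos: [0.5693, 0.0664, 0.0483]
eef_rot: [-3.072, -0.658, 0.0]
wrist_force: [1.0, -0.2, 1.1]
width: 0.0005
gripper_force: 0.3
tcp in box -0.05918679180691078 0.0006917152480971911 0.048166864437575396
[[286.84351825 223.56786557]
 [174.20698731 223.35129909]]
```

View pics/c3.png

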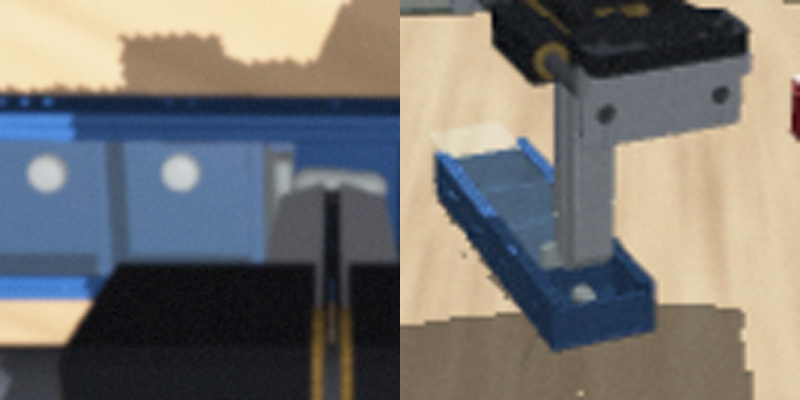

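The crop shows the ridge's outer edge at (292,170), touching the finger. The capsule is visible behind the fingers and undisturbed. I'll measure the cover edge.

```bash
python3 - <<'E'
from h import *
import pickle
i=pickle.load(open("w3.pkl","rb"));q=np.array([.5457,.1205,1.9905]);c,s=np.cos(q[2]),np.sin(q[2])
# divider pair check: divider -40/0 tops, tablets expected near -20,20
for n,uv,z in(("edge",(292,170),.036),("edge-lo",(292,170),.0265),("tab -20",(181,172),.0095),("tab 20",(46,172),.0095),("divider 0",(117,190),.0215)):
    w=ray(i,np.array(uv)*.35+[140,150],z);d=w-[q[0],q[1],0];print(n,c*d[0]+s*d[1],-s*d[0]+c*d[1])
E
```

```text
edge -0.04950602534028532 -0.013396894114910775
edge-lo -0.049004263007518825 -0.010493354592821712
tab -20 -0.017930711161097422 -0.004670447840416113
tab 20 0.01877341741331449 -0.004597631719467522
divider 0 -0.0037153012549853833 -0.0035122483426888174
```

The edge is at box x = -49.5 mm, so the value is about 0.0315. I need about 12 mm more.

Scaled: -0.012 m is -0.02, -0.011 m is -0.0183.

```bash
python3 jog.py '[[[0,0,0,0,-0.0033,0,0],[0,0,0,0,-0.0067,0,0],[0,0,0,0,-0.01,0,0],[0,0,0,0,-0.0133,0,0],[0,0,0,0,-0.0167,0,0],[0,0,0,0,-0.0183,0,0],[0,0,0,0,-0.02,0,0],[0,0,0,0,-0.02,0,0],[0,0,0,0,-0.02,0,0]]]'; python3 jog.py '[[[0,0,0,0,0.0067,0,0],[0,0,0,0,0.0067,-0.0333,0],[0,0,0,0,0.0067,-0.0833,0],[0,0,0,0,0.0067,-0.1333,0],[0,0,0,-0.05,0.0067,-0.1667,0],[0,0,0,-0.0833,0.0067,-0.1667,0],[0,0,0,-0.0833,0.0067,-0.1667,0],[0,0,0,-0.0833,0.0067,-0.1667,0],[0,0,0,-0.0833,0.0067,-0.1667,0]]]'; python3 - <<'E'
from h import *
import pickle
i=ctrl.camera_info("wrist");im=ctrl.capture("wrist");pickle.dump(i,open("w4.pkl","wb"))
cv2.imwrite("pics/w4.png",im[:,:,::-1])
print(proj(i,box2w([.5457,.1205,1.9905],[(x,0,.0215) for x in(-.083,-.04,.083)])))
cv2.imwrite("pics/c4.png",cv2.resize(im[90:240,120:320],(800,600),interpolation=cv2.INTER_CUBIC)[:,:,::-1])
E
```

```text
clock: 5.1
ee_pos: [0.5643, 0.0772, 0.0482]
eef_rot: [-3.072, -0.658, 0.0]
wrist_force: [0.4, -0.8, 0.6]
width: 0.0005
gripper_force: 0.1
clock: 5.85
ee_pos: [0.5208, 0.053, 0.1481]
eef_rot: [-3.072, -0.657, 0.0]
wrist_force: [0.5, -0.1, -0.4]
width: 0.0004
gripper_force: 0.0
[[286.10623438 145.00072562]
 [245.36490935 144.94217474]
 [128.85511097 144.77473414]]
```

View pics/c4.png

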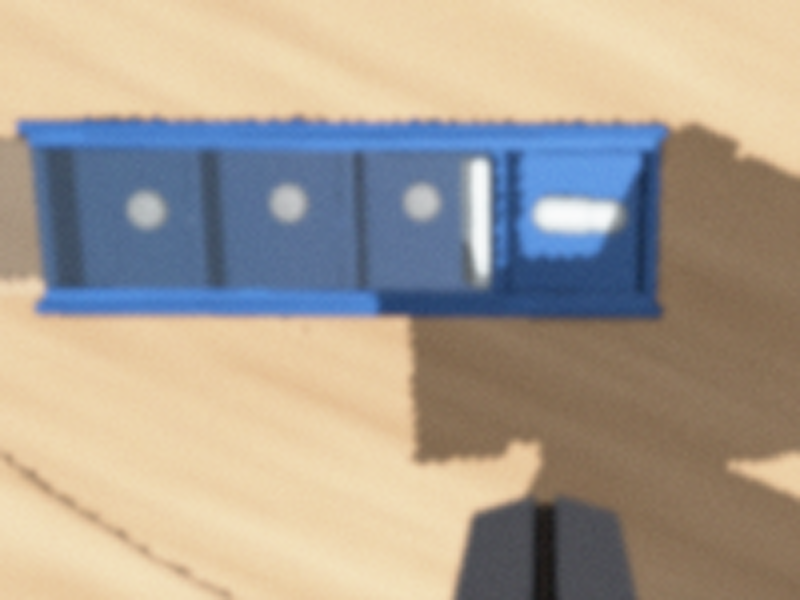

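The capsule's compartment is fully open, with the capsule at (579,215). The ridge's outer edge is at (493,220), beside the divider at about 495–512.

```bash
python3 - <<'E'
from h import *
import pickle
i=pickle.load(open("w4.pkl","rb"));q=np.array([.5457,.1205,1.9905])
g=lambda u,v:(np.array([u,v])+.5)/4-.5+[120,90]
B=np.array([(-.083,.025,.0265),(-.083,-.025,.0265),(.083,.025,.0265),(.083,-.025,.0265)])
C=[g(660,316),g(667,128),g(38,311),g(19,124)]
r=least_squares(lambda p:(proj(i,box2w(p,B))-C).ravel(),q);q=r.x;print(q,r.fun.round(1));c,s=np.cos(q[2]),np.sin(q[2])
for n,uv,z in(("edge",(493,220),.036),("divL",(495,220),.0215),("divR",(511,220),.0215),("cap",(579,215),.009)):
    w=ray(i,g(*uv),z);d=w-[q[0],q[1],0];print(n,w,(c*d[0]+s*d[1]).round(4),(-s*d[0]+c*d[1]).round(4))
st=ctrl.read_state();print(w2tool([w[0],w[1],.07]-st["ee_pos"]),st["ee_pos"])
E
```

```text
[0.54551614 0.12094032 1.98487932] [ 0.7  1.   0.6 -0.8 -0.5  1.2 -0.8 -1. ]
edge [0.56226808 0.08620741 0.036     ] -0.0385 -0.0014
divL [0.56144364 0.08602019 0.0215    ] -0.0384 -0.0005
divR [0.56316909 0.08216803 0.0215    ] -0.0426 -0.0006
cap [0.57124049 0.06571547 0.009     ] -0.0609 -0.0013
[0.0511402  0.00905814 0.07788131] [0.52090489 0.05303951 0.14790068]
```

The cover value is about 0.0425 (window 0.036–0.051), and both capsule fixes agree. Now I'll point at it and hold for over 2 s.

Scaled: 0.072 m is 0.12, 0.051 m is 0.085.

```bash
python3 jog.py '[[[0,0,0,0.05,0.015,0,0],[0,0,0,0.085,0.015,0,0],[0,0,0,0.085,0.015,0.05,0],[0,0,0,0.085,0.015,0.0917,0],[0,0,0,0.085,0.015,0.12,0],[0,0,0,0.085,0.015,0.12,0],[0,0,0,0.085,0.015,0.12,0],[0,0,0,0.085,0.015,0.12,0],[0,0,0,0.085,0.015,0.12,0]]]'; for k in 1 2 3; do python3 jog.py '[[[0,0,0,0,0,0,0],[0,0,0,0,0,0,0],[0,0,0,0,0,0,0],[0,0,0,0,0,0,0],[0,0,0,0,0,0,0],[0,0,0,0,0,0,0],[0,0,0,0,0,0,0],[0,0,0,0,0,0,0],[0,0,0,0,0,0,0],[0,0,0,0,0,0,0]]]'|head -2; done; python3 - <<'E'
from h import *
a=ctrl.capture("side");cv2.imwrite("pics/s5.png",cv2.resize(a[130:250,230:390],(800,600),interpolation=cv2.INTER_CUBIC)[:,:,::-1])
E
```

```text
clock: 6.65
ee_pos: [0.5715, 0.0657, 0.0776]
eef_rot: [3.072, 0.658, 0.003]
wrist_force: [-0.7, -0.0, 0.0]
width: 0.0004
gripper_force: 0.0
clock: 7.48
ee_pos: [0.5706, 0.0656, 0.0762]
clock: 8.32
ee_pos: [0.5707, 0.0656, 0.0763]
clock: 9.15
ee_pos: [0.5706, 0.0656, 0.0762]
```

View pics/s5.png

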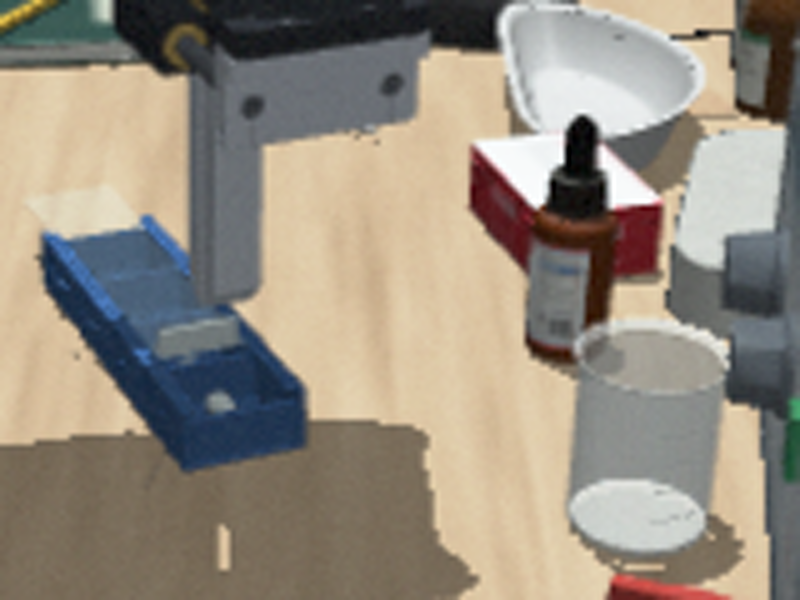

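The side view shows the capsule lying in its open compartment at (220,402) with the ridge at (200,335). The fingertips at (228,300) are clear above the box, and the beaker and dropper are in place.

```bash
python3 -c "
from plant import ctrl
print(ctrl.close_job())"
```

```text
the job is handed in; nothing more can be done
None
```

I slid the cover to about 42.5 mm open, so only the capsule's compartment is uncovered, and handed the job in with the fingertips pointing at the capsule about 3 cm above the box; no verdict was returned.

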